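# Fit the ceramic cartridge in the wet grinder's filter head

## Robot

A 6-joint arm with a two-finger parallel gripper is mounted at the origin on a cart in front of the work surface, level with it; the furniture and walls round the work are solid. World frame = base frame: x ahead of the robot, y to its left, z up, the work surface at z = 0. Lengths are in m, angles in rad, forces in N, time in s.
With the tool pointing down it reaches from about 0.35 to 0.775 m from the base axis. Payload 7.3 kg.
Tool frame: the origin (TCP) lies at the very end of the fingers, on their centre line; the grasp point (between the pads) lies 19 mm behind it; z points along the fingers, y is the line along which they close (so a half turn about z gives the same grasp; the last joint's range is limited). The gripper opens to 92 mm and grips with 3 to 60 N. Pads are 19 mm wide; open, the fingers measure 130 mm over their backs; the gripper's body (75 mm by 190 mm) begins 47 mm behind the grasp point.
Start: joints at [-1.337, 0.342, 1.524, -0, 1.275, -0.146], TCP at [0.195, -0.488, 0.227] pointing down, gripper open.
Joint ranges: [-2.53, 2.53], [-0.77, 2.02], [0.04, 2.7], [-1, 4.14], [0.28, 2.66], [-3.11, 3.11]. Speed limits (rad/s): [2.57, 2.57, 3.14, 3.14, 3.14, 3.14].

## Interface

Orientations are given as [roll, pitch, yaw] about the fixed x, y, z axes, in that order (R = Rz(yaw) Ry(pitch) Rx(roll)).
In Python, from cell import robot gives the robot as it stands. The module is installed in compiled form; this text tells all that it offers.
- The arm moves only by the tool arm_command, never from a script. Its argument "moves" is a list of rows, each a list of 3 entries, a list of its own where there are three numbers: the shift along the tool's x, y, z in m, then the turn, a rotation vector about the tool's x, y, z in rad, then the finger opening in m, from 0 to 0.0918. In form: [[[dx, dy, dz], [ax, ay, az], claw], ...]. A call has exactly 5 rows; each row is the pose to reach, as a shift and turn from the pose commanded when the call began, along the tool's axes at that moment; what a row does not reach only later rows make up. A row lasts 1/10 s, in which the tool goes at most 50 mm and 8.59 degrees, less where a joint would pass 70% of its speed; a pose out of reach is approached as far as the arm can. A call with a gripper value outside its range is refused whole. The fingers move at their own pace and stop on an object; "squeeze" is the grip in N (left out, the last holds). Time passes only in rows, so rows that repeat a pose let the fingers close, or fill a call up. It gives the time, the measured TCP pose, the force, the opening and the grip force at its end, in the units of the state.
- robot.observe(): the state, without advancing time (a new reading comes with each control period).
- robot.read_camera(name): name is "scene" or "top" or "wrist"; returns the picture (420x560x3 uint8, red, green, blue); there is no depth.
- robot.camera_model(name): a dict with "fx", "fy", "cx", "cy" (pixels), "R" (3x3) and "t" (3): a world point X has camera coordinates R X + t. Camera axes: x right, y down, z forward; pixel columns grow to the right and rows downward; lengths in m; the calibration is good to about 2 mm. A picture is of the moment at which its call begins: read the wrist's pose just before it. camera_model takes no time and is no camera call; for the wrist camera it gives the pose at the moment of the call.
- robot.hand_in(): hands the job in; it is judged then, once.
The state is a dict: "time": time; "qpos": joint angles; "qvel": joint speeds; "joint_efforts": joint torques, N m; "tool_pos": TCP position; "tool_rot": TCP orientation; "contact_force": force on the tool from outside, world axes, zero at the start; "torque": the same for the moment, N m; "opening": finger opening in m; "grip_force": force on a finger pad.
Only numpy, scipy, OpenCV 4.12 (cv2) and the standard library are available. Lean on these libraries where they do the work, as an engineer would, in place of code of your own. Each camera call takes 0.05 s, during which the arm holds its last target. There are 200 camera calls.

## Task

Fit the white and blue ceramic filter cartridge: stand it upright in the round cup of the filter head and let go, then swing the red-handled clamp over and press it down until the cartridge is driven fully home on its seal and the clamp holds it firmly. Press by feel, no harder than that needs, for the ceramic cracks when forced, and leave the other things on the bench where they are.

Things in the scene. Friction and masses are not known exactly. Their poses are not given: they have to be found in the camera images.
- cartridge: Loose filter cartridge standing on the bench: cylinder 40 mm across, 92 mm tall, white ceramic middle between blue end caps (the top 28 mm is the upper cap, good to grip), 0.14 to 0.28 kg. Origin: centre of its underside; z up its axis; alike all round. The ceramic cracks if it is pressed into the cup with more than 45 N.
- filter_head: The filter head: fixed grey cast base 172 x 96 x 12 mm that carries the aluminium cup and, behind it, the clamp's hinge post (153 mm high). Origin: on the bench under the cup's centre; z up, x from the cup towards the hinge. The hinge axis runs along y at x = 80 mm, z = 136 mm. Brass unions stick out of the cup to y = +-48 mm at z = 31 mm.
- filter_cup: The cup. Origin: on its axis, 12 mm above the bench; z up. Heights above the bench: rim 54 mm (flared to 55 mm wide), bore 43 mm wide from 46 mm down, hard floor 18 mm. On the floor a springy seal stands 6 mm proud, so the cartridge first rests with its underside at 24 mm; about 5 N, its weight included, pushes it home to 18 mm, and it springs back if let go.
- clamp_arm: Steel arm with red handle. Origin: on the hinge axis; x from the handle to the hinge, z up when shut. Under it, 80 mm from the hinge, a black rubber foot 27 mm across on a screw presses the cartridge's top. The screw is set anyhow: the foot's underside is 20 to 32 mm under the arm's centre line, so the arm is level to +-0.08 rad when the cartridge is home: find it by feel.
- clamp (a joint): Clamp angle (rad): 0 with the arm level over the cup, growing as it swings up and back; starts at 1.8 to 2.05, leaning back past upright. A 0.95 N m friction brake in the hinge keeps it where it is left; 6 N at the handle swings it, and shut it holds at most about 13 N on the cartridge. Downward at the handle, about 8 N clamps just enough, about 14 N is right, 24 N cracks the ceramic.
- clamp_grip (a point): Centre of the red handle, a round grip 22 mm across, 170 mm from the hinge axis (136 mm high); the handle ends 19 mm farther out. Axes as those of clamp_arm.
- water_bottle: Bystander: white squeeze bottle with blue collar and nozzle, 52 mm across, 135 mm tall, standing. Origin: centre of its underside.
- bottle_neck: Bystander: cut amber bottle neck, 35 mm across, 86 mm tall, standing. Origin: centre of its underside.
- orange_pad: Bystander: orange hand pad 55 x 90 x 21 mm, lying flat. Origin: centre of its underside.

How it is judged:
On the way:
1. the cartridge stands in the cup, let go, with the clamp still open (horizontal distance between cartridge and filter_cup below 0.004 m and z of cartridge in the frame of filter_cup below 0.016 m and angle between cartridge's own z axis and vertical below 0.12 rad and contact force between the fingers and cartridge below 0.1 N and value of joint clamp above 0.5 rad), for 0.2 s.
At the end, for the whole second after the job is handed in: The cartridge stands upright in the cup within 4 mm of its axis and within 1.5 mm of the hard floor, and the shut clamp, let go, holds it down at rest with more than 6 N (horizontal distance between cartridge and filter_cup below 0.004 m and z of cartridge in the frame of filter_cup below 0.0075 m and angle between cartridge's own z axis and vertical below 0.06 rad and contact force between clamp_arm and cartridge above 6 N and linear speed of cartridge below 0.01 m/s and value of joint clamp below 0.15 rad); the robot touches nothing.
It fails at once if the cartridge is pressed into the cup with more than 45 N and cracks (contact force between cartridge and filter_cup above 45 N).
It fails at once if the cartridge is toppled (angle between cartridge's own z axis and vertical above 0.8 rad).
It fails at once if the squeeze bottle is moved by more than 40 mm (distance of water_bottle from where it was at the start of the episode above 0.04 m).
It fails at once if the amber bottle neck is moved by more than 40 mm (distance of bottle_neck from where it was at the start of the episode above 0.04 m).
It fails at once if the orange pad is moved by more than 40 mm (distance of orange_pad from where it was at the start of the episode above 0.04 m).
It also fails if it takes over 70 s, if anything falls off the work surface, if the arm or the gripper's body presses on something with over 40 N, if the wrist force passes 120 N, or if a joint passes its speed limit or range.

## Working session

There is one attempt and no reset: what is moved stays moved. The work goes in short steps, Python scripts to look and compute and a tool call to move; the robot and the scene stay as the last step left them, time stands still between calls to the robot, and variables do not carry over. Pictures are saved under pics/ and viewed, at most 10 in all, crops included, and the job is handed in when it is done.

Besides the shell and the picture viewer there is one more tool, called after "Emit:" as name([rows], argument=value, ...), one row to a line, values as JSON. arm_command: Moves the arm, as the interface text tells. Its arguments: {"type":"object","properties":{"moves":{"type":"array"},"squeeze":{"type":"number"}},"required":["moves"]}

```bash
mkdir -p pics; python3 - <<'E'
from cell import robot
import cv2
for n in("scene","top"):
    cv2.imwrite(f"pics/{n}0.png",robot.read_camera(n)[:,:,::-1])
    m=robot.camera_model(n);print(n,m)
s=robot.observe();print(s)
E
```

```text
scene {'fx': 500.5614289985836, 'fy': 500.5614289985836, 'cx': 279.3851482630759, 'cy': 214.62624220928384, 'R': array([[ 0.88039541, -0.47396886,  0.01604489],
       [-0.22752345, -0.45182505, -0.86260489],
       [ 0.41609734,  0.7557828 , -0.50562374]]), 't': array([-0.44975731,  0.20962639,  1.01694395])}
top {'fx': 447.9997432865445, 'fy': 447.9997432865445, 'cx': 284.9770067551491, 'cy': 210.40559506633548, 'R': array([[ 0.00358813, -0.9999868 ,  0.00367641],
       [-0.98321258, -0.00419858, -0.18241543],
       [ 0.18242845, -0.00296017, -0.98321467]]), 't': array([-0.01822986,  0.52464484,  1.03370601])}
{'time': 0.1, 'qpos': array([-1.33699506e+00,  3.42648056e-01,  1.52489194e+00, -4.68035002e-06,
        1.27544168e+00, -1.46017470e-01]), 'qvel': array([-0.00108208, -0.00191644, -0.00442585, -0.00143799,  0.00200597,
        0.00131604]), 'joint_efforts': array([ 1.27937419e-03, -4.32005417e+01, -2.44695604e+01,  7.18314084e-02,
        5.25997079e-02, -4.89481693e-05]), 'tool_pos': array([ 0.19457069, -0.48722304,  0.22612738]), 'tool_rot': array([-3.14021776e+00, -1.97673465e-04,  3.79819966e-01]), 'contact_force': array([ 0.69697782, -0.07998002,  0.35724365]), 'torque': array([ 0.00742962, -0.01968986,  0.01126376]), 'grip_force': 0.0, 'opening': 0.09168576953216069}
```

View pics/scene0.png

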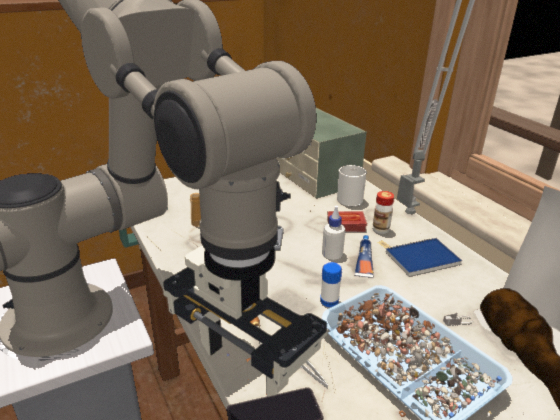

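View pics/top0.png

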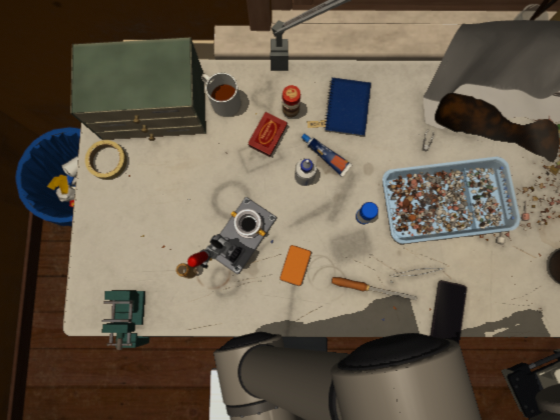

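The scene view shows the cartridge at about (331,285), with the head hidden by the arm. In the top view the cartridge cap is at (369,212), the cup at (247,222), the red handle at (198,258), the amber neck at about (185,270), the squeeze bottle at (305,170) and the orange pad at (296,265).

```bash
cat > h.py <<'E'
import numpy as np, cv2
from cell import robot
def ray(m,u,v,z):
    d=m['R'].T@np.array([(u-m['cx'])/m['fx'],(v-m['cy'])/m['fy'],1]); c=-m['R'].T@m['t']
    return c+d*(z-c[2])/d[2]
def proj(m,X):
    p=m['R']@np.asarray(X)+m['t']; return m['fx']*p[0]/p[2]+m['cx'], m['fy']*p[1]/p[2]+m['cy']
def blobs(im,lo,hi,amin=30):
    h=cv2.cvtColor(im,cv2.COLOR_RGB2HSV); k=cv2.inRange(h,lo,hi)
    n,_,st,c=cv2.connectedComponentsWithStats(k)
    return [(c[i].round(1),st[i]) for i in range(1,n) if st[i][4]>=amin]
E
python3 - <<'E'
from h import *
im=cv2.imread("pics/top0.png"); m=robot.camera_model("top")
c=im[180:300,160:320]; cv2.imwrite("pics/c1.png",cv2.resize(c,None,fx=5,fy=5,interpolation=cv2.INTER_CUBIC))
for b in blobs(im[:,:,::-1],(100,150,80),(125,255,255)): print('blue',b, ray(m,*b[0],.092))
for b in blobs(im[:,:,::-1],(0,180,120),(4,255,255),15): print('red',b)
E
```

```text
blue (array([ 41.1, 172.4]), array([ 16, 128,  64,  95, 844], dtype=int32)) [0.60492096 0.55693833 0.092     ]
blue (array([305.2, 137.4]), array([302, 134,   7,   7,  30], dtype=int32)) [ 0.69416141 -0.06370554  0.092     ]
blue (array([368.9, 210.2]), array([361, 202,  17,  17, 213], dtype=int32)) [ 0.51791765 -0.21054952  0.092     ]
red (array([290. ,  97.9]), array([283,  93,  17,   9,  53], dtype=int32))
red (array([266.7, 133.4]), array([250, 113,  36,  41, 362], dtype=int32))
red (array([191.4, 261.2]), array([188, 257,   8,   9,  61], dtype=int32))
```

View pics/c1.png

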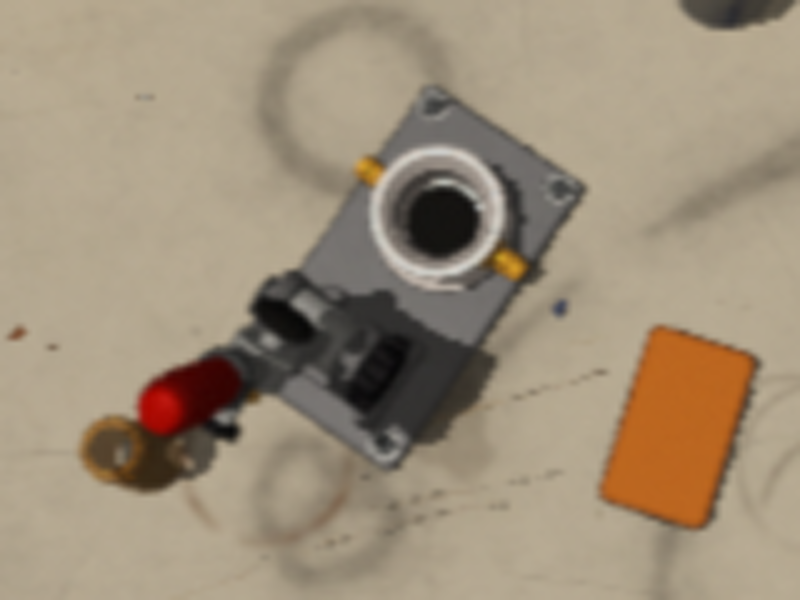

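The crop shows the cup rim centred at about (438,213), base corners at (430,88), (583,190) and (392,467), brass unions at (368,170) and (510,263), and the handle tip at (162,408).

```bash
python3 - <<'E'
from h import *
m=robot.camera_model("top")
P=lambda x,y,z: ray(m,x/5+160-.4,y/5+180-.4,z)
cup=P(438,214,.054);print('cup',cup)
a,b,c=P(430,88,.012),P(583,190,.012),P(392,467,.012)
print(a,b,c,np.linalg.norm(a-b),np.linalg.norm(b-c))
d=c-b; print('yaw',np.arctan2(d[1],d[0]), 'yaw2',np.arctan2(*(a-b)[:2])) 
u=P(368,170,.031);w=P(510,263,.031);e=w-u;print('unions',(u+w)/2,np.linalg.norm(e),np.arctan2(e[1],e[0])-np.pi/2, np.arctan2(e[1],e[0])+np.pi/2)
yaw=np.arctan2(d[1],d[0]);x=np.array([np.cos(yaw),np.sin(yaw),0])
for t in(1.8,1.9,2.0,2.05):
    H=np.array([cup[0],cup[1],0])+x*.08+[0,0,.136]
    for r in(.151,.170,.189):
        T=H-x*r*np.cos(t)+np.array([0,0,r*np.sin(t)]);p=proj(m,T);print(t,r,T.round(3),((p[0]+.4-160)*5,(p[1]+.4-180)*5))
print('neck',P(112,446,.086),P(140,470,0),'pad',P(680,425,.02))
print('bottle',ray(m,305,160,.135))
E
```

```text
cup [0.49411692 0.07401403 0.054     ]
[0.56474137 0.08269629 0.012     ] [0.51313312 0.0055099  0.012     ] [0.3760342  0.09748448 0.012     ] 0.09285015070991175 0.16509220604669128
yaw 2.5506906073959845 yaw2 0.5893526988821262
unions [0.49659405 0.07552348 0.031     ] 0.08371345215757163 -3.71834070159781 -0.5767480480080169
1.8 0.151 [0.399 0.138 0.283] (np.float64(211.66303311061952), np.float64(370.3469836948848))
1.8 0.17 [0.396 0.14  0.302] (np.float64(195.4795848920871), np.float64(375.7742870014504))
1.8 0.189 [0.392 0.143 0.32 ] (np.float64(178.52380198968845), np.float64(381.4606015228645))
1.9 0.151 [0.387 0.146 0.279] (np.float64(190.6169715421062), np.float64(403.80077179215505))
1.9 0.17 [0.382 0.149 0.297] (np.float64(171.28338801365928), np.float64(414.28800039282265))
1.9 0.189 [0.377 0.153 0.315] (np.float64(151.04132361825094), np.float64(425.2680215747074))
2.0 0.151 [0.375 0.154 0.273] (np.float64(171.1973929961374), np.float64(436.2343588762653))
2.0 0.17 [0.369 0.158 0.291] (np.float64(149.02141240135165), np.float64(451.56961743024056))
2.0 0.189 [0.362 0.162 0.308] (np.float64(125.83230782953493), np.float64(467.6054771625317))
2.05 0.151 [0.37  0.157 0.27 ] (np.float64(162.18509936255188), np.float64(451.91732875556824))
2.05 0.17 [0.363 0.162 0.287] (np.float64(138.72042557882068), np.float64(469.56617650193635))
2.05 0.189 [0.355 0.167 0.304] (np.float64(114.2038566328749), np.float64(488.00620241400935))
neck [0.38174241 0.21748957 0.086     ] [0.37463852 0.22251537 0.        ] pad [ 0.39639805 -0.04249728  0.02      ]
bottle [ 0.62498525 -0.06086392  0.135     ]
```

```bash
cat >> h.py <<'E'
from scipy.spatial.transform import Rotation as Ro
def need(p,yaw):
    s=robot.observe(); R=Ro.from_euler('xyz',s['tool_rot']); T=Ro.from_euler('xyz',[np.pi,0,yaw])
    print('t',round(s['time'],2),'pos',s['tool_pos'].round(4),'rot',s['tool_rot'].round(3),'F',s['contact_force'].round(1),'op',round(s['opening'],4))
    print('shift',R.inv().apply(np.array(p)-s['tool_pos']).round(4),'turn',(R.inv()*T).as_rotvec().round(4))
E
python3 -c "
from h import *
need([.518,-.2105,.23],1.571)"
```

```text
t 0.1 pos [ 0.1946 -0.4872  0.2261] rot [-3.14 -0.    0.38] F [ 0.7 -0.1  0.4] op 0.0917
shift [ 0.403  -0.1371 -0.0036] turn [-1.1000e-03 -1.0000e-03 -1.1912e+00]
```

Emit:
arm_command([
  [[0.2,-0.07,0],[0,0,-0.6],0.09],
  [[0.2,-0.07,0],[0,0,-0.6],0.09],
  [[0.2,-0.07,0],[0,0,-0.6],0.09],
  [[0.2,-0.07,0],[0,0,-0.6],0.09],
  [[0.2,-0.07,0],[0,0,-0.6],0.09],
])

```text
time: 0.6
tool_pos: [0.3571, -0.345, 0.2265]
tool_rot: [-3.141, -0.002, 0.987]
contact_force: [0.4, 0.4, 0.7]
opening: 0.0901
grip_force: 0.0
```

```bash
python3 -c "
from h import *
need([.518,-.2105,.23],1.571)
m=robot.camera_model('wrist');print(m, -m['R'].T@m['t'], m['R'].T[:,2])"
```

```text
t 0.6 pos [ 0.3571 -0.345   0.2265] rot [-3.141e+00 -2.000e-03  9.870e-01] F [0.4 0.4 0.7] op 0.0901
shift [ 0.2009  0.0602 -0.0032] turn [ 0.     -0.0016 -0.5835]
{'fx': 306.0995076602932, 'fy': 306.0995076602932, 'cx': 280.10026159223855, 'cy': 209.06185457715515, 'R': array([[ 0.83458344, -0.55088013, -0.00125088],
       [-0.5330181 , -0.80809185,  0.25075737],
       [-0.13914808, -0.2086112 , -0.96804916]]), 't': array([-0.4867113 , -0.11989501,  0.36650128])} [ 0.39329292 -0.28854949  0.38424699] [-0.13914808 -0.2086112  -0.96804916]
```

Emit:
arm_command([
  [[0.2,0.06,0],[0,0,-0.584],0.07],
  [[0.2,0.06,0],[0,0,-0.584],0.07],
  [[0.2,0.06,0],[0,0,-0.584],0.07],
  [[0.2,0.06,0],[0,0,-0.584],0.07],
  [[0.2,0.06,0],[0,0,-0.584],0.07],
])

```text
time: 1.1
tool_pos: [0.5184, -0.2128, 0.2261]
tool_rot: [3.141, -0.001, 1.57]
contact_force: [-0.0, -0.7, 0.0]
opening: 0.07
grip_force: 0.0
```

```bash
python3 - <<'E'
from h import *
need([.518,-.2105,.059],1.571)
m=robot.camera_model('wrist');im=robot.read_camera('wrist');cv2.imwrite('pics/w1.png',im[:,:,::-1])
for b in blobs(im,(100,150,60),(125,255,255),200): print(b, ray(m,*b[0],.092))
im=robot.read_camera('scene');cv2.imwrite('pics/scene1.png',im[:,:,::-1])
E
```

```text
t 1.1 pos [ 0.5184 -0.2128  0.2261] rot [ 3.141e+00 -1.000e-03  1.570e+00] F [-0.  -0.7  0. ] op 0.07
shift [ 0.0021 -0.0005  0.1671] turn [ 0.0005 -0.001  -0.0012]
(array([465.1,  54.7]), array([453,  46,  22,  22, 207], dtype=int32)) [ 0.67863593 -0.08195736  0.092     ]
(array([445.1,  77.2]), array([421,  64,  40,  28, 438], dtype=int32)) [ 0.66366171 -0.10014726  0.092     ]
(array([511. , 157.8]), array([ 452,  107,  108,  100, 8038], dtype=int32)) [ 0.73529927 -0.17091025  0.092     ]
(array([279.9, 197.7]), array([ 261,  177,   39,   42, 1278], dtype=int32)) [ 0.51719066 -0.20919018  0.092     ]
```

View pics/w1.png

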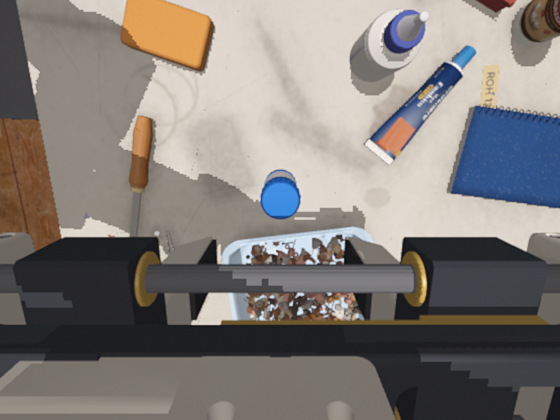

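The wrist view shows the blue cap centred at (280,199) with the tray below it, which confirms the cartridge is at about (0.517, -0.2107). I'll descend now.

Emit:
arm_command([
  [[0.002,0.001,0.05],[0,0,0],0.07],
  [[0.002,-0.001,0.1],[0,0,0],0.07],
  [[0.002,-0.001,0.145],[0,0,0],0.07],
  [[0.002,-0.001,0.167],[0,0,0],0.07],
  [[0.002,-0.001,0.167],[0,0,0],0.07],
])

```text
time: 1.7
tool_pos: [0.5112, -0.2143, 0.0565]
tool_rot: [-3.135, -0.003, 1.56]
contact_force: [0.5, -0.3, 1.0]
opening: 0.0703
grip_force: 0.0
```

Emit:
arm_command([
  [[0,0,0],[0,0,0],0.05],
  [[0,0,0],[0,0,0],0.043],
  [[0,0,0],[0,0,0],0.036],
  [[0,0,0],[0,0,0],0.03],
  [[0,0,0],[0,0,0],0.03],
], squeeze=15)

```text
time: 2.2
tool_pos: [0.5155, -0.2141, 0.0608]
tool_rot: [3.139, 0.001, 1.564]
contact_force: [0.0, -0.4, 3.9]
opening: 0.04
grip_force: 15.0
```

Emit:
arm_command([
  [[0,0,-0.03],[0,0,0],0.03],
  [[0,0,-0.06],[0,0,0],0.03],
  [[0,0,-0.09],[0,0,0],0.03],
  [[0,0,-0.12],[0,0,0],0.03],
  [[0,0,-0.12],[0,0,0],0.03],
])

```text
time: 2.7
tool_pos: [0.5165, -0.2147, 0.1839]
tool_rot: [3.135, 0.004, 1.564]
contact_force: [0.3, -0.4, -1.4]
opening: 0.04
grip_force: 15.0
```

```bash
python3 - <<'E'
from h import *
need([.4945,.0745,.18],2.56)
m=robot.camera_model('wrist');im=robot.read_camera('wrist');cv2.imwrite('pics/w2.png',im[:,:,::-1])
s=robot.observe();p=s['tool_pos'];print(s['grip_force'])
for b in blobs(im,(100,150,60),(125,255,255),200): print(b, ray(m,*b[0],p[2]+.033)-p)
E
```

```text
t 2.7 pos [ 0.5165 -0.2147  0.1839] rot [3.135 0.004 1.564] F [ 0.3 -0.4 -1.4] op 0.04
shift [ 0.289  -0.024   0.0026] turn [ 0.0042  0.0071 -0.9959]
14.999575316905975
(array([491.3,  39.7]), array([477,  30,  26,  25, 283], dtype=int32)) [0.07984707 0.09950328 0.033     ]
(array([455. ,  75.8]), array([382,  50, 105,  88, 771], dtype=int32)) [0.06793636 0.08700564 0.033     ]
(array([522.4, 155.7]), array([ 473,   99,   87,  109, 6820], dtype=int32)) [0.10003479 0.05630664 0.033     ]
(array([280.3, 245.1]), array([ 238,  220,   84,   44, 2799], dtype=int32)) [0.0001127  0.01792932 0.033     ]
(array([279.9, 300.9]), array([ 244,  293,   73,   20, 1070], dtype=int32)) [-0.00025742 -0.00980336  0.033     ]
```

View pics/w2.png

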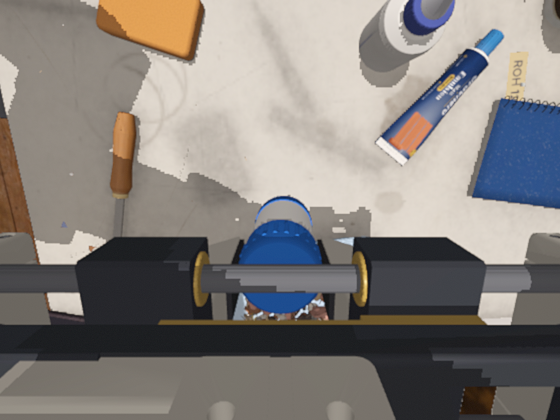

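The wrist view shows the cartridge gripped squarely, with the cap's lower edge at row 313 and its width spanning 238 to 322. Its axis is therefore about 4 mm ahead in tool x. I'll move towards the cup and look at it.

Emit:
arm_command([
  [[0.04,0,0],[0,0,0],0.03],
  [[0.085,0,0],[0,0,0],0.03],
  [[0.13,0,0],[0,0,0],0.03],
  [[0.165,0,0],[0,0,0],0.03],
  [[0.165,0,0],[0,0,0],0.03],
])

```text
time: 3.25
tool_pos: [0.5144, -0.0446, 0.178]
tool_rot: [-3.138, -0.002, 1.568]
contact_force: [-0.3, -0.7, -2.0]
opening: 0.0391
grip_force: 15.0
```

```bash
python3 - <<'E'
from h import *
need([.498,.072,.15],2.56)
m=robot.camera_model('wrist');im=robot.read_camera('wrist');cv2.imwrite('pics/w3.png',im[:,:,::-1])
print([proj(m,[.494,.074,z]) for z in(.054,.0)])
u,v=proj(m,[.494,.074,.054]);u,v=int(u),int(v);y0=max(0,v-90);x0=u-110
cv2.imwrite('pics/w3c.png',cv2.resize(im[y0:v+90,x0:u+110,::-1],None,fx=3,fy=3,interpolation=cv2.INTER_CUBIC));print(x0,y0)
E
```

```text
t 3.25 pos [ 0.5144 -0.0446  0.178 ] rot [-3.138e+00 -2.000e-03  1.568e+00] F [-0.3 -0.7 -2. ] op 0.0391
shift [ 0.1165 -0.0166  0.0283] turn [-0.0024 -0.0038 -0.9917]
[(np.float64(257.6072809869573), np.float64(68.22529957522988)), (np.float64(261.61727706299587), np.float64(78.58458529777147))]
147 0
```

View pics/w3c.png

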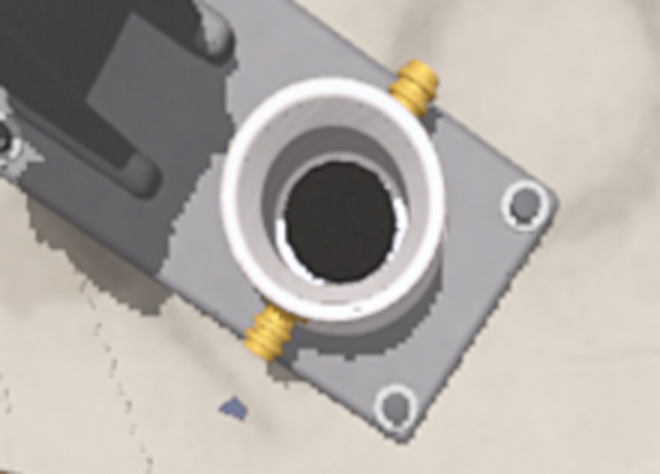

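```bash
python3 - <<'E'
from h import *
m=robot.camera_model('wrist')
P=lambda x,y,z: ray(m,x/3-.33+147,y/3-.33,z)
print(P(333.5,200,.054), P(222,200,.054)-P(445,200,.054), P(342,222,.02))
u,w=P(413,90,.031),P(270,332,.031);e=u-w;print((u+w)/2,np.arctan2(e[1],e[0])+np.pi/2)
a,b=P(290,0,.012),P(555,197,.012);e=a-b;print(np.arctan2(e[1],e[0]))
a,b=P(0,160,.012),P(400,441,.012);e=a-b;print(np.arctan2(e[1],e[0]))
E
```

```text
[0.49483804 0.07316134 0.054     ] [-0.06310623  0.00025833  0.        ] [0.49501586 0.07296975 0.02      ]
[0.49490867 0.07323348 0.031     ] 2.5577021460086837
2.5503544925927075
2.534834762520677
```

Emit:
arm_command([
  [[0,0,0],[0,0,-0.15],0.03],
  [[0,0,0],[0,0,-0.3],0.03],
  [[0,0,0],[0,0,-0.45],0.03],
  [[0,0,0],[0,0,-0.6],0.03],
  [[0,0,0],[0,0,-0.75],0.03],
])

```text
time: 3.8
tool_pos: [0.5153, -0.0501, 0.1785]
tool_rot: [-3.14, -0.001, 2.319]
contact_force: [0.4, 0.5, -1.6]
opening: 0.0393
grip_force: 15.0
```

```bash
python3 -c "
from h import *
need([.4978,.0721,.145],2.55)"
```

```text
t 3.8 pos [ 0.5153 -0.0501  0.1785] rot [-3.140e+00 -1.000e-03  2.319e+00] F [ 0.4  0.5 -1.6] op 0.0393
shift [0.1015 0.0703 0.0335] turn [-0.0015 -0.0016 -0.2313]
```

Emit:
arm_command([
  [[0.03,0.02,0],[0,0,-0.12],0.03],
  [[0.06,0.042,0],[0,0,-0.231],0.03],
  [[0.09,0.062,0.01],[0,0,-0.231],0.03],
  [[0.1015,0.0703,0.03],[0,0,-0.231],0.03],
  [[0.1015,0.0703,0.0335],[0,0,-0.231],0.03],
])

```text
time: 4.3
tool_pos: [0.4971, 0.0741, 0.1435]
tool_rot: [-3.138, -0.004, 2.546]
contact_force: [-0.2, 0.2, -3.1]
opening: 0.0398
grip_force: 15.0
```

Emit:
arm_command([
  [[0,0,0],[0,0,0],0.03],
  [[0,0,0],[0,0,0],0.03],
  [[0,0,0],[0,0,0],0.03],
  [[0,0,0],[0,0,0],0.03],
  [[0,0,0],[0,0,0],0.03],
])

```text
time: 4.8
tool_pos: [0.4993, 0.073, 0.1466]
tool_rot: [3.141, 0.001, 2.544]
contact_force: [-0.2, -0.5, -2.0]
opening: 0.0398
grip_force: 15.0
```

```bash
python3 - <<'E'
from h import *
need([.4978,.0721,.115],2.55)
im=robot.read_camera('top');cv2.imwrite('pics/top2.png',im[:,:,::-1])
im2=robot.read_camera('scene')
a=im[130:330,130:400,::-1]; b=im2[150:350,150:420,::-1]
cv2.imwrite('pics/c2.png',np.vstack([cv2.resize(x,(400,296),interpolation=cv2.INTER_CUBIC) for x in(a,b)]))
E
```

```text
t 4.8 pos [0.4993 0.073  0.1466] rot [3.141e+00 1.000e-03 2.544e+00] F [-0.2 -0.5 -2. ] op 0.0398
shift [ 0.0007 -0.0016  0.0316] turn [ 0.0003  0.0007 -0.006 ]
```

View pics/c2.png

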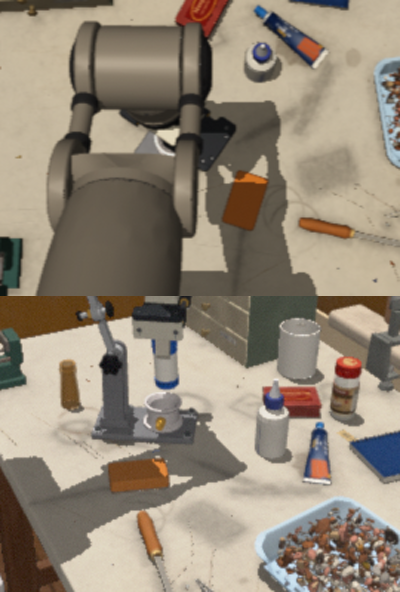

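The lower image (scene) shows the cartridge bottom at (165,385) just above the cup at (162,412), with the clamp leaning back and clear. I'll lower it by feel.

Emit:
arm_command([
  [[0,0,0.01],[0,0,0],0.03],
  [[0,0,0.02],[0,0,0],0.03],
  [[0,0,0.03],[0,0,0],0.03],
  [[0,0,0.036],[0,0,0],0.03],
  [[0,0,0.036],[0,0,0],0.03],
])

```text
time: 5.4
tool_pos: [0.4982, 0.0735, 0.1088]
tool_rot: [-3.14, -0.002, 2.545]
contact_force: [-0.6, 0.1, -1.5]
opening: 0.0397
grip_force: 15.0
```

Emit:
arm_command([
  [[0,0,0.002],[0,0,0],0.03],
  [[0,0,0.004],[0,0,0],0.03],
  [[0,0,0.006],[0,0,0],0.03],
  [[0,0,0.006],[0,0,0],0.03],
  [[0,0,0.006],[0,0,0],0.03],
])

```text
time: 5.9
tool_pos: [0.4986, 0.0736, 0.1048]
tool_rot: [-3.141, -0.0, 2.545]
contact_force: [-4.2, 0.4, 5.7]
opening: 0.0397
grip_force: 15.0
```

The flare pushes towards world -x, so I'll shift that way and try again.

Emit:
arm_command([
  [[0.001,-0.0007,-0.002],[0,0,0],0.03],
  [[0.002,-0.0014,-0.002],[0,0,0],0.03],
  [[0.0025,-0.0017,0],[0,0,0],0.03],
  [[0.0025,-0.0017,0.002],[0,0,0],0.03],
  [[0.0025,-0.0017,0.003],[0,0,0],0.03],
])

```text
time: 6.4
tool_pos: [0.4959, 0.0736, 0.1008]
tool_rot: [-3.141, -0.0, 2.545]
contact_force: [0.2, 0.9, -1.5]
opening: 0.0395
grip_force: 15.0
```

Emit:
arm_command([
  [[0,0,0.002],[0,0,0],0.03],
  [[0,0,0.004],[0,0,0],0.03],
  [[0,0,0.006],[0,0,0],0.03],
  [[0,0,0.007],[0,0,0],0.03],
  [[0,0,0.007],[0,0,0],0.03],
])

```text
time: 6.9
tool_pos: [0.4959, 0.0735, 0.094]
tool_rot: [-3.141, -0.0, 2.545]
contact_force: [-0.5, 1.1, -2.5]
opening: 0.0398
grip_force: 15.0
```

Emit:
arm_command([
  [[0,0,0.002],[0,0,0],0.03],
  [[0,0,0.004],[0,0,0],0.03],
  [[0,0,0.006],[0,0,0],0.03],
  [[0,0,0.007],[0,0,0],0.03],
  [[0,0,0.007],[0,0,0],0.03],
])

```text
time: 7.4
tool_pos: [0.4959, 0.0735, 0.087]
tool_rot: [-3.141, -0.0, 2.545]
contact_force: [-0.5, 0.6, -1.6]
opening: 0.0396
grip_force: 15.0
```

Emit:
arm_command([
  [[0,0,0],[0,0,0],0.044],
  [[0,0,0],[0,0,0],0.05],
  [[0,0,0],[0,0,0],0.06],
  [[0,0,0],[0,0,0],0.065],
  [[0,0,0],[0,0,0],0.065],
])

```text
time: 7.9
tool_pos: [0.4961, 0.0735, 0.0873]
tool_rot: [3.142, 0.0, 2.545]
contact_force: [0.1, -0.3, 0.1]
opening: 0.0644
grip_force: 0.0
```

Emit:
arm_command([
  [[0,0,-0.04],[0,0,0],0.065],
  [[0,0,-0.08],[0,0,0],0.065],
  [[0,0,-0.12],[0,0,0],0.065],
  [[0,0,-0.16],[0,0,0],0.065],
  [[0,0,-0.16],[0,0,0],0.065],
])

```text
time: 8.4
tool_pos: [0.4986, 0.0736, 0.2528]
tool_rot: [3.136, 0.009, 2.545]
contact_force: [0.9, -0.1, 0.1]
opening: 0.0649
grip_force: 0.0
```

```bash
python3 - <<'E'
from h import *
need([.39,.144,.36],2.55)
m=robot.camera_model('wrist');im=robot.read_camera('wrist');cv2.imwrite('pics/w4.png',im[:,:,::-1])
for b in blobs(im,(100,150,60),(125,255,255),200): print(b, ray(m,*b[0],.114))
im2=robot.read_camera('scene')
b=im2[150:350,150:420,::-1]
cv2.imwrite('pics/c3.png',np.hstack([cv2.resize(x,(400,300),interpolation=cv2.INTER_CUBIC) for x in(im[:,:,::-1],b)]))
E
```

```text
t 8.4 pos [0.4986 0.0736 0.2528] rot [3.136 0.009 2.545] F [ 0.9 -0.1  0.1] op 0.0649
shift [ 0.1284 -0.0021 -0.1084] turn [ 0.006   0.0092 -0.005 ]
(array([277.9, 193.8]), array([ 259,  173,   39,   42, 1285], dtype=int32)) [0.49286435 0.07554093 0.114     ]
```

View pics/c3.png

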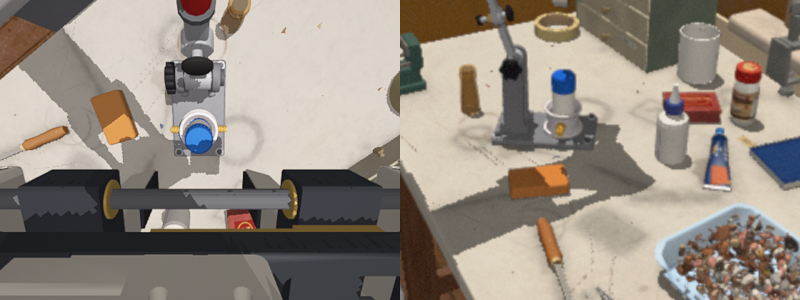

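The wrist half shows the cartridge cap standing in the cup at (198,138) with the handle at (195,8) in the same plane. The scene half confirms it is upright and released. Next I'll go above the clamp handle.

Emit:
arm_command([
  [[0,0,-0.05],[0,0,0],0.065],
  [[0.01,0,-0.095],[0,0,0],0.065],
  [[0.055,0,-0.115],[0,0,0],0.065],
  [[0.1,0,-0.115],[0,0,0],0.065],
  [[0.135,-0.0015,-0.115],[0,0,0],0.065],
])

```text
time: 9.0
tool_pos: [0.3815, 0.149, 0.361]
tool_rot: [-3.14, -0.002, 2.545]
contact_force: [-1.0, -0.1, 0.1]
opening: 0.0648
grip_force: 0.0
```

Emit:
arm_command([
  [[0,0,0],[0,0,0],0.065],
  [[0,0,0],[0,0,0],0.065],
  [[0,0,0],[0,0,0],0.065],
  [[0,0,0],[0,0,0],0.065],
  [[0,0,0],[0,0,0],0.065],
])

```text
time: 9.5
tool_pos: [0.3841, 0.1477, 0.3616]
tool_rot: [-3.141, -0.001, 2.544]
contact_force: [-0.8, 0.8, -0.0]
opening: 0.0653
grip_force: 0.0
```

```bash
python3 - <<'E'
from h import *
need([.385,.148,.287],2.55)
print(robot.observe()['qpos'].round(2))
m=robot.camera_model('wrist');im=robot.read_camera('wrist')
for b in blobs(im,(0,180,60),(5,255,255),150): print(b)
X=np.array([-.829,.559,0]);H=np.array([.427,.120,.136])
for t in(1.8,1.86,1.92): print(t,[np.round(proj(m,H-X*r*np.cos(t)+np.array([0,0,r*np.sin(t)]))) for r in(.151,.17,.189)])
cv2.imwrite('pics/w5.png',im[:,:,::-1])
E
```

```text
t 9.5 pos [0.3841 0.1477 0.3616] rot [-3.141e+00 -1.000e-03  2.544e+00] F [-0.8  0.8 -0. ] op 0.0653
shift [-0.0006  0.0009  0.0746] turn [-0.001  -0.0008 -0.0064]
[ 0.18  0.05  1.53 -0.    1.57 -0.79]
(array([280.5, 224.7]), array([267, 211,  28,  29, 628], dtype=int32))
1.8 [array([282., 237.]), array([282., 240.]), array([282., 244.])]
1.86 [array([282., 226.]), array([282., 227.]), array([282., 227.])]
1.92 [array([282., 215.]), array([282., 213.]), array([282., 211.])]
```

View pics/w5.png

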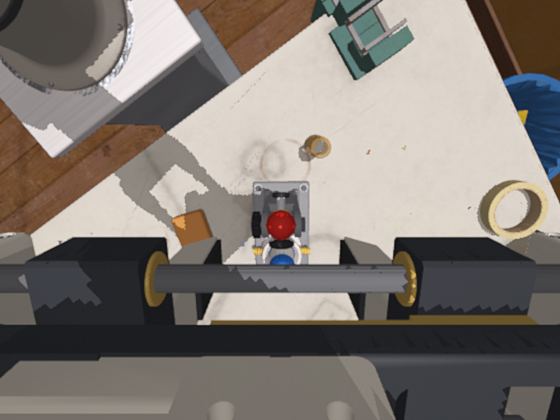

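The handle tip sits at (281,225), centred between the fingers, which gives a clamp angle of about 1.87. I'll descend and grip it across.

Emit:
arm_command([
  [[0,0.001,0.03],[0,0,0],0.065],
  [[0,0.001,0.06],[0,0,0],0.065],
  [[0,0.001,0.075],[0,0,0],0.065],
  [[0,0.001,0.075],[0,0,0],0.065],
  [[0,0.001,0.075],[0,0,0],0.065],
])

```text
time: 10.05
tool_pos: [0.3845, 0.1489, 0.2877]
tool_rot: [3.141, 0.0, 2.544]
contact_force: [0.3, -0.1, 0.7]
opening: 0.0652
grip_force: 0.0
```

Emit:
arm_command([
  [[0,0,0],[0,0,0],0.05],
  [[0,0,0],[0,0,0],0.035],
  [[0,0,0],[0,0,0],0.025],
  [[0,0,0],[0,0,0],0.015],
  [[0,0,0],[0,0,0],0.015],
], squeeze=20)

```text
time: 10.55
tool_pos: [0.3841, 0.149, 0.2874]
tool_rot: [3.141, 0.0, 2.545]
contact_force: [0.2, -0.3, -0.4]
opening: 0.0299
grip_force: 0.0
```

```bash
python3 -c "
import numpy as np
r=.178
t0=1.87
for k in range(4):
    for i in range(1,6):
        t=t0-.08*i; print(round(t,2),round(-(r*np.cos(t)-r*np.cos(t0)),4),round(-(r*np.sin(t)-r*np.sin(t0)),4))
    t0=t"
```

```text
1.79 -0.0138 -0.0036
1.71 -0.0278 -0.0062
1.63 -0.0419 -0.0076
1.55 -0.0562 -0.0079
1.47 -0.0704 -0.007
1.39 -0.0141 0.002
1.31 -0.028 0.0051
1.23 -0.0416 0.0093
1.15 -0.0548 0.0146
1.07 -0.0676 0.021
0.99 -0.0122 0.0073
0.91 -0.0238 0.0156
0.83 -0.0347 0.0248
0.75 -0.0448 0.0348
0.67 -0.0541 0.0456
0.59 -0.0084 0.0115
0.51 -0.0158 0.0236
0.43 -0.0223 0.0363
0.35 -0.0277 0.0495
0.27 -0.032 0.0631
```

Finish closing, then swing.

Emit:
arm_command([
  [[0,0,0],[0,0,0],0.015],
  [[0,0,0],[0,0,0],0.015],
  [[0,0,0],[0,0,0],0.015],
  [[0,0,0],[0,0,0],0.015],
  [[0,0,0],[0,0,0],0.015],
])

```text
time: 11.05
tool_pos: [0.3836, 0.1484, 0.2872]
tool_rot: [-3.14, 0.0, 2.545]
contact_force: [-3.0, -4.6, 2.6]
opening: 0.0218
grip_force: 20.0
```

Emit:
arm_command([
  [[-0.014,0,-0.0035],[0,0,0],0.015],
  [[-0.028,0,-0.006],[0,0,0],0.015],
  [[-0.042,0,-0.0075],[0,0,0],0.015],
  [[-0.056,0,-0.008],[0,0,0],0.015],
  [[-0.07,0,-0.007],[0,0,0],0.015],
])

```text
time: 11.55
tool_pos: [0.4409, 0.1103, 0.2942]
tool_rot: [-3.141, -0.004, 2.545]
contact_force: [-5.8, 2.3, 5.0]
opening: 0.0213
grip_force: 20.0
```

Emit:
arm_command([
  [[-0.014,0,0.002],[0,0,0],0.015],
  [[-0.028,0,0.005],[0,0,0],0.015],
  [[-0.0415,0,0.0095],[0,0,0],0.015],
  [[-0.055,0,0.0145],[0,0,0],0.015],
  [[-0.0675,0,0.021],[0,0,0],0.015],
])

```text
time: 12.05
tool_pos: [0.4989, 0.0719, 0.2746]
tool_rot: [3.139, 0.002, 2.545]
contact_force: [-2.9, 1.0, 9.8]
opening: 0.0215
grip_force: 20.0
```

Emit:
arm_command([
  [[-0.012,0,0.0075],[0,0,0],0.015],
  [[-0.024,0,0.0155],[0,0,0],0.015],
  [[-0.0345,0,0.025],[0,0,0],0.015],
  [[-0.045,0,0.035],[0,0,0],0.015],
  [[-0.054,0,0.0455],[0,0,0],0.015],
])

```text
time: 12.55
tool_pos: [0.546, 0.0407, 0.2301]
tool_rot: [3.137, 0.008, 2.544]
contact_force: [4.1, -0.6, 10.7]
opening: 0.0213
grip_force: 20.0
```

Emit:
arm_command([
  [[-0.0085,0,0.0115],[0,0,0],0.015],
  [[-0.016,0,0.0235],[0,0,0],0.015],
  [[-0.0225,0,0.0365],[0,0,0],0.015],
  [[-0.0275,0,0.0495],[0,0,0],0.015],
  [[-0.0295,0,0.055],[0,0,0],0.015],
])

```text
time: 13.05
tool_pos: [0.5723, 0.0233, 0.1749]
tool_rot: [3.136, 0.012, 2.544]
contact_force: [10.7, -3.1, 9.6]
opening: 0.0212
grip_force: 20.0
```

Emit:
arm_command([
  [[0,0,0],[0,0,0],0.03],
  [[0,0,0],[0,0,0],0.04],
  [[0,0,0],[0,0,0],0.05],
  [[0,0,-0.03],[0,0,0],0.05],
  [[0,0,-0.06],[0,0,0],0.05],
])

```text
time: 13.55
tool_pos: [0.5659, 0.0251, 0.2324]
tool_rot: [-3.14, -0.003, 2.545]
contact_force: [0.5, -0.4, 0.4]
opening: 0.0495
grip_force: 0.0
```

Emit:
arm_command([
  [[0,0,0],[0,0,0],0.03],
  [[0,0,0],[0,0,0],0.02],
  [[0,0,0],[0,0,0],0.01],
  [[0,0,0],[0,0,0],0],
  [[0,0,0],[0,0,0],0],
])

```text
time: 14.05
tool_pos: [0.5664, 0.0248, 0.2317]
tool_rot: [-3.141, -0.002, 2.545]
contact_force: [0.2, -0.6, 0.1]
opening: 0.0146
grip_force: 0.0
```

```bash
python3 - <<'E'
from h import *
need([.569,.026,.20],2.545)
m=robot.camera_model('wrist');im=robot.read_camera('wrist')
for b in blobs(im,(0,180,60),(5,255,255),150): print(b)
cv2.imwrite('pics/w6.png',im[:,:,::-1])
cv2.imwrite('pics/s6.png',robot.read_camera('scene')[:,:,::-1])
im=cv2.imread('pics/s6.png');c=im[200:300,200:330]
cv2.imwrite('pics/c6.png',np.hstack([cv2.resize(c,(400,300),interpolation=cv2.INTER_CUBIC),cv2.resize(cv2.imread('pics/w6.png'),(400,300))]))
E
```

```text
t 14.05 pos [0.5664 0.0248 0.2317] rot [-3.141e+00 -2.000e-03  2.545e+00] F [ 0.2 -0.6  0.1] op 0.0146
shift [-0.0015  0.0025  0.0317] turn [-0.0009 -0.0016 -0.0002]
(array([282.4, 204.1]), array([ 267,  154,   33,  101, 2966], dtype=int32))
```

View pics/c6.png

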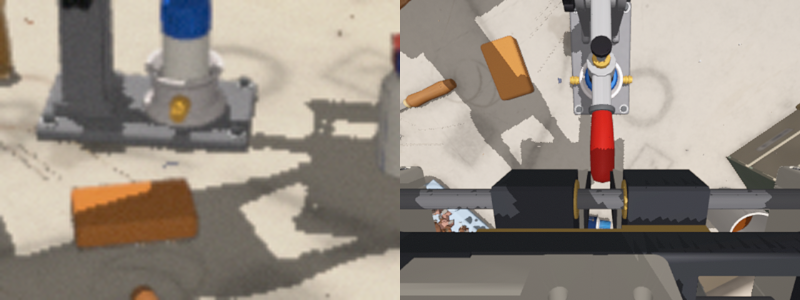

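The wrist half shows the clamp arm lying over the cartridge at about 0.33 rad, with the handle centred under the closing fingers at (602,145). The bystanders haven't moved. Now I'll press down with closed fingers.

Emit:
arm_command([
  [[0,0.001,0],[0,0,0],0],
  [[0,0.002,0.005],[0,0,0],0],
  [[0,0.002,0.01],[0,0,0],0],
  [[0,0.002,0.015],[0,0,0],0],
  [[0,0.002,0.02],[0,0,0],0],
])

```text
time: 14.65
tool_pos: [0.5685, 0.0261, 0.2126]
tool_rot: [3.141, 0.002, 2.545]
contact_force: [1.1, -2.3, 5.0]
opening: 0.0001
grip_force: 3.0
```

Emit:
arm_command([
  [[0,0,0.005],[0,0,0],0],
  [[0,0,0.01],[0,0,0],0],
  [[0,0,0.015],[0,0,0],0],
  [[0,0,0.02],[0,0,0],0],
  [[0,0,0.025],[0,0,0],0],
])

```text
time: 15.15
tool_pos: [0.5692, 0.026, 0.1885]
tool_rot: [3.14, 0.004, 2.545]
contact_force: [1.6, -0.5, 5.6]
opening: 0.0005
grip_force: 2.2
```

Emit:
arm_command([
  [[0,0,0.003],[0,0,0],0],
  [[0,0,0.006],[0,0,0],0],
  [[0,0,0.009],[0,0,0],0],
  [[0,0,0.012],[0,0,0],0],
  [[0,0,0.015],[0,0,0],0],
])

```text
time: 15.65
tool_pos: [0.5681, 0.0264, 0.1726]
tool_rot: [3.141, 0.001, 2.545]
contact_force: [1.6, -1.3, 6.3]
opening: 0.0003
grip_force: 2.3
```

Emit:
arm_command([
  [[0,0,0.0015],[0,0,0],0],
  [[0,0,0.003],[0,0,0],0],
  [[0,0,0.0045],[0,0,0],0],
  [[0,0,0.006],[0,0,0],0],
  [[0,0,0.006],[0,0,0],0],
])

```text
time: 16.15
tool_pos: [0.5678, 0.0265, 0.1664]
tool_rot: [-3.141, -0.001, 2.545]
contact_force: [1.1, -0.4, 4.2]
opening: 0.0008
grip_force: 1.6
```

Emit:
arm_command([
  [[0,0,0.001],[0,0,0],0],
  [[0,0,0.002],[0,0,0],0],
  [[0,0,0.003],[0,0,0],0],
  [[0,0,0.004],[0,0,0],0],
  [[0,0,0.004],[0,0,0],0],
])

```text
time: 16.65
tool_pos: [0.5679, 0.0264, 0.1625]
tool_rot: [-3.141, -0.0, 2.545]
contact_force: [1.9, -1.1, 3.6]
opening: 0.0002
grip_force: 1.8
```

Emit:
arm_command([
  [[0,0,0.001],[0,0,0],0],
  [[0,0,0.002],[0,0,0],0],
  [[0,0,0.003],[0,0,0],0],
  [[0,0,0.004],[0,0,0],0],
  [[0,0,0.004],[0,0,0],0],
])

```text
time: 17.15
tool_pos: [0.568, 0.0264, 0.1586]
tool_rot: [-3.142, -0.0, 2.545]
contact_force: [2.7, -1.5, 4.4]
opening: 0.0006
grip_force: 2.0
```

Emit:
arm_command([
  [[0,0,0.001],[0,0,0],0],
  [[0,0,0.002],[0,0,0],0],
  [[0,0,0.003],[0,0,0],0],
  [[0,0,0.004],[0,0,0],0],
  [[0,0,0.004],[0,0,0],0],
])

```text
time: 17.65
tool_pos: [0.5682, 0.0263, 0.1548]
tool_rot: [3.142, 0.001, 2.545]
contact_force: [3.0, -2.0, 5.5]
opening: 0.0005
grip_force: 2.3
```

Emit:
arm_command([
  [[0,0,0.001],[0,0,0],0],
  [[0,0,0.002],[0,0,0],0],
  [[0,0,0.003],[0,0,0],0],
  [[0,0,0.003],[0,0,0],0],
  [[0,0,0.003],[0,0,0],0],
])

```text
time: 18.15
tool_pos: [0.5682, 0.0263, 0.1518]
tool_rot: [3.141, 0.001, 2.545]
contact_force: [3.2, -1.8, 5.4]
opening: 0.0006
grip_force: 2.4
```

Emit:
arm_command([
  [[0,0,0.001],[0,0,0],0],
  [[0,0,0.002],[0,0,0],0],
  [[0,0,0.003],[0,0,0],0],
  [[0,0,0.003],[0,0,0],0],
  [[0,0,0.003],[0,0,0],0],
])

```text
time: 18.65
tool_pos: [0.5683, 0.0263, 0.1489]
tool_rot: [3.141, 0.001, 2.545]
contact_force: [4.1, -2.6, 5.8]
opening: 0.0003
grip_force: 2.6
```

Emit:
arm_command([
  [[0,0,0.001],[0,0,0],0],
  [[0,0,0.002],[0,0,0],0],
  [[0,0,0.003],[0,0,0],0],
  [[0,0,0.003],[0,0,0],0],
  [[0,0,0.003],[0,0,0],0],
])

```text
time: 19.15
tool_pos: [0.5684, 0.0262, 0.146]
tool_rot: [3.141, 0.001, 2.545]
contact_force: [2.9, -2.9, 4.8]
opening: 0.0
grip_force: 2.8
```

Emit:
arm_command([
  [[0,0,0.001],[0,0,0],0],
  [[0,0,0.002],[0,0,0],0],
  [[0,0,0.003],[0,0,0],0],
  [[0,0,0.003],[0,0,0],0],
  [[0,0,0.003],[0,0,0],0],
])

```text
time: 19.65
tool_pos: [0.5686, 0.0261, 0.1451]
tool_rot: [3.141, 0.003, 2.545]
contact_force: [-0.8, -2.3, 19.2]
opening: 0.0007
grip_force: 9.4
```

There's a firm stop at 19 N with the arm level, so the cartridge is home. I'll lift off gently.

Emit:
arm_command([
  [[0,0,-0.003],[0,0,0],0],
  [[0,0,-0.006],[0,0,0],0],
  [[0,0,-0.02],[0,0,0],0],
  [[0,0,-0.05],[0,0,0],0],
  [[0,0,-0.08],[0,0,0],0],
])

```text
time: 20.15
tool_pos: [0.5664, 0.0269, 0.2218]
tool_rot: [-3.139, -0.005, 2.545]
contact_force: [0.6, -0.2, -0.5]
opening: 0.0005
grip_force: 0.0
```

```bash
python3 - <<'E'
from h import *
m=robot.camera_model('wrist');im=robot.read_camera('wrist');need([.568,.026,.145],2.545)
for b in blobs(im,(0,180,60),(5,255,255),150): print(b)
X=np.array([-.829,.559,0]);H=np.array([.427,.120,.136])
for t in(-.08,0,.08): print(t,[np.round(proj(m,H-X*r*np.cos(t)+np.array([0,0,r*np.sin(t)])),1) for r in(.15,.17,.189)])
ms=robot.camera_model('scene');im=robot.read_camera('scene')
for b in blobs(im,(0,180,60),(5,255,255),40): print('scene red',b)
for b in blobs(im,(100,150,60),(125,255,255),40): print('scene blue',b[0],b[1])
print([(np.round(proj(ms,[.4945,.0745,z]))) for z in(.110,.116,.096)],[np.round(proj(ms,H-X*.17*np.cos(t)+np.array([0,0,.17*np.sin(t)])),1) for t in(-.08,0,.08)])
E
```

```text
t 20.2 pos [0.5689 0.0267 0.2277] rot [3.139e+00 3.000e-03 2.545e+00] F [ 0.8 -0.   4.5] op 0.0005
shift [ 0.0006 -0.0013  0.0827] turn [0.0024 0.0034 0.0001]
(array([280.4, 203.2]), array([ 268,  169,   26,   71, 1674], dtype=int32))
-0.08 [array([279.7, 191.4]), array([279.8, 213.6]), array([279.8, 233.7])]
0 [array([279.6, 194.8]), array([279.7, 218.5]), array([279.8, 240.1])]
0.08 [array([279.5, 197.3]), array([279.6, 222.6]), array([279.7, 246. ])]
scene red (array([291.1, 193.8]), array([279, 190,  26,   9, 177], dtype=int32))
scene red (array([384.2, 200. ]), array([377, 194,  16,  11, 114], dtype=int32))
scene blue [259.3 207.6] [252 201  15  14 175]
scene blue [422.8 254.9] [ 388  240   71   31 1306]
[array([260., 202.]), array([260., 200.]), array([260., 207.])] [array([295.9, 199.5]), array([296.3, 194.6]), array([296.2, 189.6])]
```

Emit:
arm_command([
  [[0,0,-0.02],[0,0,0],0],
  [[0,0,-0.04],[0,0,0],0],
  [[0,0,-0.04],[0,0,0],0],
  [[0,0,-0.04],[0,0,0],0],
  [[0,0,-0.04],[0,0,0],0],
])

```text
time: 20.75
tool_pos: [0.5671, 0.0266, 0.2608]
tool_rot: [-3.14, -0.003, 2.545]
contact_force: [-0.3, -0.3, -0.3]
opening: 0.0004
grip_force: 0.0
```

```bash
python3 - <<'E'
from h import *
im=robot.read_camera('scene')
for b in blobs(im,(0,180,60),(5,255,255),40): print('scene red',b)
need([.568,.026,.145],2.545)
print(robot.hand_in())
E
```

```text
scene red (array([291.2, 193.8]), array([279, 190,  26,   9, 176], dtype=int32))
scene red (array([384.3, 200. ]), array([377, 193,  16,  12, 116], dtype=int32))
scene red (array([351.4, 218.7]), array([342, 216,  19,   5,  45], dtype=int32))
t 20.8 pos [0.5672 0.0266 0.2609] rot [-3.140e+00 -3.000e-03  2.545e+00] F [ 0.   0.7 -0.7] op 0.0004
shift [-0.0013  0.0002  0.1159] turn [-0.0016 -0.0029 -0.0002]
the job is handed in; nothing more can be done
None
```

I stood the cartridge in the cup and let go, pressed the clamp down until it stopped hard at about 19 N on the handle (above the 14 N ideal, below the 24 N that cracks it), and handed in at 20.8 s with the clamp staying level and the gripper clear; no verdict came back, and the holding force was not measured directly.

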